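Seat a detector mirror cell in its three-point nest

ROBOT

A 6-joint arm with a two-finger parallel gripper is mounted at the origin on the work surface. World frame = base frame: x ahead of the robot, y to its left, z up, the work surface at z = 0. Lengths are in m, angles in degrees, forces in N, time in s.
With the tool pointing down it reaches from about 0.4 to 0.825 m from the base axis. Payload 7 kg.
Tool frame: the origin (TCP) lies between the finger pads; the fingertips stand 19 mm ahead of it and the grasp point (between the pads) is the TCP; x points along the fingers, y is the direction in which the jaws open and shut, and the axes are right-handed (so a half turn about x gives the same grasp; the last joint's range is limited). The gripper opens to 88 mm and grips with 3 to 60 N. Pads are 19 mm wide; open, the fingers measure 130 mm over their backs; the gripper's body (78 mm by 193 mm) begins 47 mm behind the grasp point.
Start: joints at [90.705, 20.546, 0.682, 0, -70.136, -16.507], TCP at [0.184, 0.649, 0.246] pointing down, gripper open.
Joint ranges: [-176.03, 176.03], [-82.01, 121.73], [-58.28, 71.71], [-173.87, 95.51], [-174.79, -0.11], [-173.66, 173.66]. Speed limits (degrees/s): [136.94, 136.94, 172.46, 180, 180, 180].

INTERFACE

Orientations are given as [roll, pitch, yaw] about the fixed x, y, z axes, in that order (R = Rz(yaw) Ry(pitch) Rx(roll)).
In Python, from plant import r gives the robot as it stands.
- The arm moves only by the tool send_rows, never from a script. Its argument "plan" is a list of rows, each a list of 2 entries, a list of its own where there are three numbers: the shift along the tool's x, y, z scaled (see below), then the turn, a rotation vector about the tool's x, y, z scaled (see below). A call has exactly 5 rows; each row is the pose to reach, as a shift and turn from the pose measured when the call began, along the tool's axes at that moment; what a row does not reach only later rows make up. The controller multiplies each number of a shift by 0.15 m and each number of a turn by pi/4 rad. A row lasts 1/10 s, in which the tool goes at most 50 mm and 8.59 degrees, less where a joint would pass 70% of its speed; a pose out of reach is approached as far as the arm can. A call with a number of a shift or a turn outside -1 to 1 is refused whole. A call with a gripper value outside its range is refused whole. "jaw" is the opening, from -1 (shut) to 1 (fully open), so that 0 is half open, set as the call begins (left out, the last holds). The fingers move at their own pace and stop on an object; "force" is the grip in N (left out, the last holds). Time passes only in rows, so rows that repeat a pose let the fingers close, or fill a call up. It gives the time, the measured TCP pose, the force and the opening at its end, in the units of the state.
- r.get_state(): the state, without advancing time (a new reading comes with each control period).
- r.capture(name): name is "side" or "top"; returns a dict with "color" (420x560x3 uint8, red, green, blue), "range_z" (420x560 float32, m along the optical axis (not along the pixel's ray), 0 where there is no reading), "mtx" (3x3 intrinsics, pixels), "pose" (4x4, takes a point from camera to world coordinates). Camera axes: x right, y down, z forward; pixel columns grow to the right and rows downward; lengths in m; the calibration is good to about 2 mm. A picture is of the moment at which its call begins.
- r.close_job(): hands the job in, once; it reports no verdict.
Trained networks look in a picture, given as the dict that the camera call returned (one of the last four; its "shot" number tells which), for a name from the list of things; names that differ only in an ending like _2 or _b are one class to them, and where a whole thing is asked for, a point or a joint stands for the part that bears it (a point fixed in the world has none). Each returns a list of dicts, best first, with "score" (0 to 1); they miss things now and then, are a little off and sometimes report something else, mostly with a low value. They report only what shows in the picture. A call takes as long as a camera call.
- r.find_in(picture, target): "uv" ([column, row] in pixels, amid what is visible of it).
- r.trace(picture, target): "mask" (420x560 bool, what is visible of it) and "uv" ([column, row] in pixels, amid what is visible of it).
The state is a dict: "time_s": time; "joints": joint angles; "qd": joint speeds; "joint_torque": joint torques, N m; "tcp_pos": TCP position; "eef_rot": TCP orientation; "contact_force": force on the tool from outside, world axes, zero at the start; "moment": the same for the moment, N m; "gripper_width": finger opening in m.
Only numpy, scipy, OpenCV 4.12 (cv2) and the standard library are available. Lean on these libraries where they do the work, as an engineer would, in place of code of your own. Each camera call takes 0.05 s, during which the arm holds its last target. There are 200 camera calls.

TASK

Lift the round mirror cell out of its tray, stand it glass up on the bare front end of the nest's base plate and let go of it. Then push it along the plate, past the spring plunger, until it is home against the end pin, and bed it there with a steady push of about 12 newtons, never more than 20. Back away: it must stay upright, resting on side fence, end pin and plunger nose at once; leave the vial, the jar and the screwdriver where they are.

Things in the scene. Friction and masses are not known exactly. Their poses are not given: they have to be found in the camera images.
- cell: Mirror cell: a loose plain aluminium cylinder, 48 mm in diameter and 34 mm tall, about 0.09 kg, with a round glass face on top and a fine groove round it. Origin: centre of its underside, z up through the glass. It starts upright in the white tray.
- tray: Square white plastic tray, fixed, 105 x 105 mm outside, rim 14 mm high, walls 4 mm, floor 4 mm thick. Origin: centre of its underside. The cell stands on its floor, up to 15 mm off its centre along either side.
- nest: Nest: a fixed aluminium base plate with a dark steel carriage on it. x: direction in which the cell is pushed in, y: to its left, z up. Origin on the bench under the pocket. Plate top 12 mm above the origin, from x = -125 to +63 mm, y = -48 to +76 mm. The carriage bears fence, end pin, plunger and, behind the pin, a 16 mm high bar.
- load (a point): Point on the plate's top, on the bare front end (x = -88 mm, y = 0 in the nest frame), where the cell is to be stood and let go: its centre within 20 mm of this point along x and y.
- pocket (a point): Point on the plate's top (x = 0, y = 0 of the nest) below the seated cell's centre if the carriage stood in mid-position. But the carriage, with all three contacts, is locked firmly anywhere up to 15 mm nearer or farther along the nest's x, and this is not measured: the seated centre lies at x = -15 to +15 mm, y = 0. Find the end by feel.
- end_mid (a point): End pin, top of its axis, if the carriage stood in mid-position (really up to 15 mm off along x). Steel post, 10 mm in diameter, rising 30 mm above the plate; 26 mm beyond and 12 mm left of the seated cell's centre. The cell stops hard on it. Push slowly (10 mm/s) and bed it with a steady 12 N for half a second. The pin feels about 2/3 of the push: 6 N is the least, over 16 N on pin or fence is ramming.
- fence_mid (a point): Side fence, middle of its top, as if the carriage stood in mid-position. Fixed straight slippery white plastic wall along the nest's x, 90 mm long, 10 mm thick, rising 30 mm above the plate, its face 24 mm right of the seated cell's centre (touching the cell as it slides in at y = 0). Push the cell lower than this top, or it tips.
- nose_mid (a point): Plunger nose, top of its axis with the plunger fully out and the carriage in mid-position. Upright brass roller, stiff to turn, 10 mm in diameter, rising 11 mm above the plate, 18.5 mm before and 20 mm left of the seated cell's centre; behind it an 18 mm high housing. The sliding cell meets it about 40 mm before home and must be pushed past (a hump of 3 to 8 N), then on to the end pin.
- plunger (a joint): Travel of the spring plunger along the nest's +y in m: 0 = fully out (no cell), about 0.009 when the widest part of the cell passes it, about 0.002 with the cell home. The spring gives 1.6 N at 0 and 0.12 N more per mm; by itself it pulls the cell in only over the last few mm, so the cell must be pushed right home.
- vial: Bystander: small closed amber glass vial, 24 mm in diameter, 45 mm tall, standing. Origin: centre of its underside.
- jar: Bystander: closed glass jar, 56 mm in diameter, 85 mm tall, standing. Origin: centre of its underside.
- driver: Bystander: screwdriver with a black handle, 170 mm long, lying on the bench. Origin: a point on its axis or underside, near its middle.

How it is judged (in metres and radians):
On the way, in this order (a step that is already met when the one before it is completed fails the run):
1. the cell stands upright on the bare front end of the nest plate, let go (x of cell in the frame of nest between -0.11 and -0.066 m and y of cell in the frame of nest between -0.022 and 0.022 m and z of cell in the frame of nest between 0.01 and 0.014 m and angle between cell's own z axis and vertical below 0.06 rad and linear speed of cell below 0.02 m/s and contact force between the fingers and cell below 0.05 N), for 0.2 s.
2. the cell is bedded against the end pin with more than 6 N (contact force between cell and carriage_c0 above 6 N), for 0.15 s.
At the end, for the whole second after the job is handed in: The cell stands upright (within 0.06 rad) on the nest plate, at rest, within 18 mm of the nest's origin along x, pressed against the side fence, the end pin and the plunger nose at once (more than 0.3 N on each) (contact force between cell and fence above 0.3 N and contact force between cell and carriage_c0 above 0.3 N and contact force between cell and roller_c0 above 0.3 N and angle between cell's own z axis and vertical below 0.06 rad and z of cell in the frame of nest between 0.01 and 0.014 m and x of cell in the frame of nest between -0.018 and 0.018 m and linear speed of cell below 0.01 m/s); the robot touches nothing.
It fails at once if the cell is rammed: more than 16 N on the end pin or the side fence (contact force between cell and carriage_c0 above 16 N or contact force between cell and fence above 16 N).
It fails at once if a bystander is moved more than 20 mm (distance of any of vial, jar, driver from where it was at the start of the episode above 0.02 m).
It also fails if it takes over 72 s, if anything falls off the work surface, if the arm or the gripper's body presses on something with over 40 N, if the wrist force passes 120 N, or if a joint passes its speed limit or range.

## Working session

There is one attempt and no reset: what is moved stays moved. The work goes in short steps, Python scripts to look and compute and a tool call to move; the robot and the scene stay as the last step left them, time stands still between calls to the robot, and variables do not carry over. Pictures are saved under pics/ and viewed, about 8 in all and at most 12, crops included, and the job is handed in when it is done.

Besides the shell and the picture viewer there is one more tool, called after "Request:" by a JSON object that holds its "method" and its "body", one argument or row to a line. send_rows: Moves the arm, as the interface text tells. Its arguments: {"type":"object","properties":{"plan":{"type":"array"},"jaw":{"type":"number"},"force":{"type":"number"}},"required":["plan"]}

```bash
ls; mkdir -p pics
cat > h.py <<'E'
import numpy as np, cv2
from plant import r
from scipy.spatial.transform import Rotation as R
def save(p,n): cv2.imwrite('pics/'+n, p['color'][:,:,::-1])
def pts(p,mask):
    v,u=np.nonzero(mask&(p['range_z']>0)); z=p['range_z'][v,u]; K=p['mtx']
    c=np.c_[(u-K[0,2])/K[0,0]*z,(v-K[1,2])/K[1,1]*z,z]
    return c@p['pose'][:3,:3].T+p['pose'][:3,3]
def cloud(p):
    return pts(p,np.ones(p['range_z'].shape,bool))
E
python3 - <<'E'
from h import *
print(r.get_state())
for n in ['top','side']:
    p=r.capture(n); save(p,n+'0.png'); print(n,p['pose'].round(3).tolist(),p['mtx'].round(1).tolist())
    np.savez('pics/%s0.npz'%n,**{k:p[k] for k in('color','range_z','mtx','pose')})
    for t in ['cell','tray','nest','vial','jar','driver','fence_mid','end_mid','nose_mid']:
        for d in r.trace(p,t)[:2]:
            q=pts(p,d['mask']); 
            if len(q): print(t,round(d['score'],2),np.round(d['uv']),len(q),'med',np.median(q,0).round(4),'min',q.min(0).round(3),'max',q.max(0).round(3))
E
```

```text
pics
{'time_s': 0.0, 'joints': array([ 9.07036420e+01,  2.05931888e+01,  6.33169052e-01, -1.96246009e-02,
       -7.01346347e+01, -1.65059072e+01]), 'qd': array([-0.04074973,  0.02775085, -0.05408763, -0.06533349,  0.0262437 ,
        0.0265961 ]), 'joint_torque': array([ 2.00795825e-03, -5.82716060e+01,  2.93054152e+01,  6.99746087e+00,
        6.78650526e-03, -1.59403389e-04]), 'tcp_pos': array([0.18372758, 0.64904268, 0.24459982]), 'eef_rot': array([  95.47872186,   89.90356395, -100.33022724]), 'contact_force': array([ 0.34631383, -0.25869039, -0.07298686]), 'moment': array([-0.05558744,  0.02036812, -0.01630533]), 'gripper_width': 0.08761423665528918}
top [[0.005, -0.999, 0.052, 0.527], [-1.0, -0.005, -0.007, -0.024], [0.007, -0.052, -0.999, 1.531], [0.0, 0.0, 0.0, 1.0]] [[505.1, 0.0, 280.7], [0.0, 505.1, 208.7], [0.0, 0.0, 1.0]]
cell 0.74 [198. 209.] 246 med [0.5998 0.2123 0.0376] min [0.577 0.189 0.   ] max [0.629 0.242 0.047]
tray 0.86 [206. 215.] 934 med [0.5935 0.1928 0.0056] min [ 0.538  0.138 -0.005] max [0.656 0.261 0.025]
tray 0.34 [198. 210.] 233 med [0.5996 0.2109 0.0
[... 1954 characters left out ...]
 0.606 -0.399  0.029]
fence_mid 0.78 [273. 281.] 4273 med [ 0.5096 -0.1573  0.0129] min [ 0.422 -0.217 -0.002] max [ 0.63  -0.066  0.045]
fence_mid 0.39 [220. 192.] 296 med [0.5941 0.1968 0.0332] min [ 0.574  0.184 -0.001] max [0.652 0.293 0.042]
end_mid 0.95 [270. 280.] 4008 med [ 0.5099 -0.1573  0.013 ] min [ 0.423 -0.217 -0.   ] max [ 0.627 -0.08   0.045]
end_mid 0.36 [356. 379.] 948 med [ 0.4801 -0.4176  0.023 ] min [ 0.438 -0.427 -0.001] max [ 0.603 -0.4    0.029]
nose_mid 0.45 [355. 374.] 1011 med [ 0.4822 -0.4175  0.0226] min [ 0.438 -0.427 -0.001] max [ 0.613 -0.391  0.029]
nose_mid 0.3 [275. 270.] 43 med [ 0.5345 -0.1416  0.0212] min [ 0.53  -0.149  0.012] max [ 0.545 -0.122  0.027]
```

Run:
```python
from h import *
a=np.load('pics/top0.npz'); b=np.load('pics/side0.npz')
x=cv2.resize(a['color'][130:310,120:440],None,fx=2.5,fy=2.5,interpolation=2)
cv2.imwrite('pics/t0c.png',x[:,:,::-1])
x=cv2.resize(b['color'][170:410,130:430],None,fx=2.5,fy=2.5,interpolation=2)
cv2.imwrite('pics/s0c.png',x[:,:,::-1])
# orientation of plate: points with z in .009-.015 near nest
for nm,p in(('top',a),('side',b)):
    q=cloud(p); 
    s=q[(abs(q[:,2]-.0125)<.003)&(abs(q[:,0]-.52)<.13)&(abs(q[:,1]+.145)<.11)]
    print(nm,len(s),cv2.minAreaRect((s[:,:2]*1000).astype(np.float32)))
    s=q[(q[:,2]>.005)&(abs(q[:,0]-.52)<.13)&(abs(q[:,1]+.145)<.11)]
    print(nm,len(s),cv2.minAreaRect((s[:,:2]*1000).astype(np.float32)))
    for lo,hi in((.025,.034),(.034,.06)):
        s=q[(q[:,2]>lo)&(q[:,2]<hi)&(abs(q[:,0]-.52)<.13)&(abs(q[:,1]+.145)<.11)]
        print(lo,len(s),cv2.minAreaRect((s[:,:2]*1000).astype(np.float32)))
    s=q[(q[:,2]>.034)&(q[:,2]<.05)&(abs(q[:,0]-.6)<.06)&(abs(q[:,1]-.2)<.06)]
    print('cell',len(s),cv2.minEnclosingCircle((s[:,:2]*1000).astype(np.float32)),s.mean(0))
    s=q[(q[:,2]>.003)&(abs(q[:,0]-.6)<.09)&(abs(q[:,1]-.2)<.09)]
    print('tray',cv2.minAreaRect((s[:,:2]*1000).astype(np.float32)))
```

```text
top 1430 ((513.2235107421875, -155.30406188964844), (191.21224975585938, 245.1736602783203), 86.28211975097656)
top 2927 ((519.3729248046875, -144.60015869140625), (258.8033142089844, 217.77532958984375), 0.021107453852891922)
0.025 243 ((556.2011108398438, -145.33712768554688), (94.2665023803711, 87.59349822998047), 86.09163665771484)
0.034 145 ((555.5536499023438, -147.66148376464844), (93.18368530273438, 86.12446594238281), 86.15453338623047)
cell 195 ((600.0932006835938, 213.0183563232422), 23.93058967590332) [0.60050477 0.2130186  0.0392005 ]
tray ((600.1083984375, 199.9348907470703), (178.81324768066406, 180.2218475341797), 0.20470604300498962)
side 2774 ((520.8994140625, -147.3961181640625), (127.4166259765625, 189.1775360107422), 85.9737319946289)
side 4010 ((520.8950805664062, -146.41146850585938), (129.3804473876953, 189.3245086669922), 85.9737319946289)
0.025 496 ((554.569580078125, -150.12435913085938), (99.77349090576172, 88.88277435302734), 83.68336486816406)
0.034 285 ((548.1793823242188, -184.38648986816406), (86.62857055664062, 53.68636703491211), 14.507434844970703)
cell 143 ((597.6295776367188, 210.50135803222656), 25.781448364257812) [0.59807    0.20721172 0.0386994 ]
tray ((591.125732421875, 199.07711791992188), (168.3614501953125, 164.4364013671875), 80.51350402832031)
```

View pics/t0c.png

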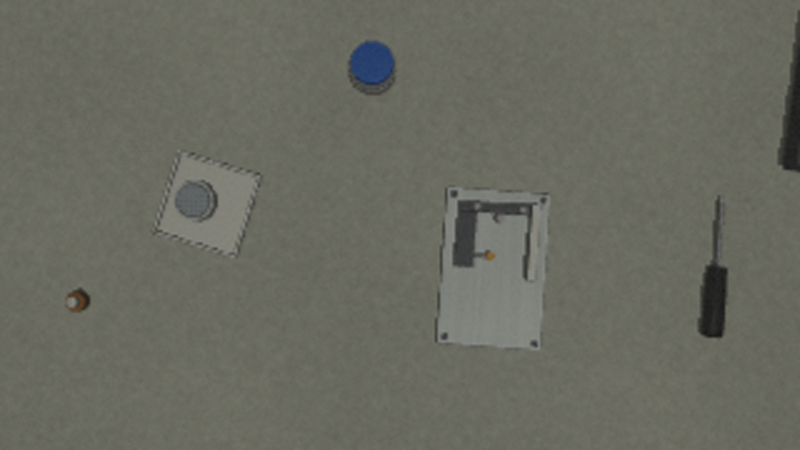

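View pics/s0c.png

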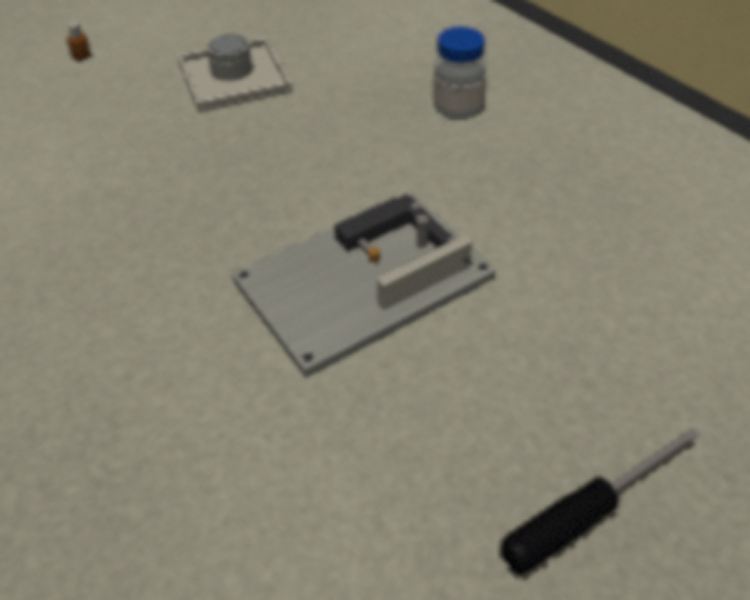

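The top view shows the cell at crop (195,200), the jar, the vial and the plate. The fence is on the right, the nose at (490,255) and the pin at (497,217), so the push direction is roughly world +x with a yaw of about -4°. Next I'll refine the nest pose, estimate the carriage position and get the tool axes.

```bash
cat >> h.py <<'E'
YAW=-4.0
def Rdown(yaw=YAW,tilt=0,flip=False):
    # tool x down, tool y along nest y (or -y); tilt: tips lead toward nest +x
    c,s=np.cos(np.radians(yaw)),np.sin(np.radians(yaw)); ex=np.array([c,s,0]); ey=np.array([-s,c,0]); ez=np.array([0,0,1.])
    t=np.radians(tilt); x=-ez*np.cos(t)+ex*np.sin(t); y=-ey if flip else ey
    return np.c_[x,y,np.cross(x,y)]
def need(pos,Rt,st=None):
    st=st or r.get_state(); R0=R.from_euler('xyz',st['eef_rot'],degrees=True).as_matrix()
    d=R0.T@(np.array(pos)-st['tcp_pos'])/.15; w=R.from_matrix(R0.T@Rt).as_rotvec()/(np.pi/4)
    print('t',round(st['time_s'],2),'tcp',st['tcp_pos'].round(4),'F',st['contact_force'].round(2),'w',round(st['gripper_width'],4),'j',st['joints'].round(1))
    print('shift',d.round(3),'turn',w.round(3))
E
python3 - <<'E'
from h import *
st=r.get_state(); print(R.from_euler('xyz',st['eef_rot'],degrees=True).as_matrix().round(3))
for f in(0,1): need([.6,.2125,.15],Rdown(flip=f))
for nm in('top','side'):
    p=np.load('pics/%s0.npz'%nm); q=cloud(p)
    s=q[(q[:,2]>.007)&(abs(q[:,0]-.52)<.13)&(abs(q[:,1]+.145)<.11)]
    # robust neighbors filter
    from scipy.spatial import cKDTree
    n=[len(i)for i in cKDTree(s[:,:2]).query_ball_point(s[:,:2],.007)]
    s=s[np.array(n)>=(5 if nm=='top' else 6)]
    rc=cv2.minAreaRect((s[:,:2]*1000).astype(np.float32)); print(nm,rc)
    C=np.array([.521,-.1467]); ang=np.radians(-4)
    M=np.array([[np.cos(ang),-np.sin(ang)],[np.sin(ang),np.cos(ang)]])
    l=(s[:,:2]-C)@M+[-.031,.014]
    print('ext',np.percentile(l,[.5,99.5],axis=0).round(4).tolist())
    t=l[(s[:,2]>.036)]; 
    f=t[abs(t[:,1]+.029)<.012]; print('fence top',len(f),f.min(0),f.max(0),np.median(f,0))
    f=t[t[:,1]>-.01]; print('pin',len(f),f.min(0) if len(f) else'',f.max(0) if len(f) else '')
    b=l[(s[:,2]>.02)&(s[:,2]<.034)]; f=b[b[:,1]>.025];print('housing',len(f),f.min(0),f.max(0))
    m=s[(abs(l[:,0]+.09)<.03)]; print('plate z',np.median(m[:,2]))
    d=p['color'].astype(int); msk=(d[:,:,0]-d[:,:,2]>45)
    k=pts(p,msk); k=k[(abs(k[:,0]-.52)<.13)&(abs(k[:,1]+.145)<.11)]; print('brass',len(k),((k[:,:2]-C)@M+[-.031,.014]).mean(0),k.mean(0))
E
```

```text
[[-0.    -0.272 -0.962]
 [ 0.    -0.962  0.272]
 [-1.    -0.     0.   ]]
t 1.0 tcp [0.1838 0.6495 0.2456] F [ 0.87 -0.07  0.64] w 0.0877 j [ 90.7  20.5   0.7  -0.  -70.1 -16.5]
shift [ 0.637  2.048 -3.463] turn [ 3.738  0.    -0.   ]
t 1.0 tcp [0.1838 0.6495 0.2456] F [ 0.87 -0.07  0.64] w 0.0877 j [ 90.7  20.5   0.7  -0.  -70.1 -16.5]
shift [ 0.637  2.048 -3.463] turn [-0.262  0.     0.   ]
top ((522.6448974609375, -143.94906616210938), (129.78846740722656, 189.92538452148438), 86.96648406982422)
ext [[-0.1229, -0.0447], [0.0627, 0.079]]
fence top 103 [-0.03942373 -0.03117781] [ 0.0467188  -0.02006613] [ 0.00489941 -0.02555404]
pin 16 [-0.01870768  0.01166999] [0.03172556 0.06061521]
housing 215 [-0.08022588  0.02516318] [0.04780448 0.06870948]
plate z 0.012589221289148078
brass 7 [-0.01618525  0.02230193] [ 0.53635778 -0.13945172  0.02350716]
side ((520.8261108398438, -147.39096069335938), (127.4166259765625, 189.3245086669922), 85.9737319946289)
ext [[-0.125, -0.0495], [0.061, 0.0742]]
fence top 235 [-0.04366044 -0.03585627] [ 0.04720506 -0.02336492] [-0.00146459 -0.03208174]
pin 21 [0.02384228 0.00604487] [0.03238368 0.0155113 ]
housing 363 [-0.03224587  0.02670289] [0.0462132  0.06413156]
plate z 0.01265991452828652
brass 17 [-0.01732869  0.01719392] [ 0.53486081 -0.14446752  0.02285245]
```

Request:
{"method": "send_rows", "body": {
  "plan": [
    [[0.03,0.12,-0.2],[-0.06,0,0]],
    [[0.06,0.24,-0.4],[-0.12,0,0]],
    [[0.1,0.36,-0.6],[-0.18,0,0]],
    [[0.13,0.48,-0.8],[-0.262,0,0]],
    [[0.16,0.59,-1.0],[-0.262,0,0]]
  ],
  "jaw": 1,
  "force": 20
}}

```text
time_s: 1.5
tcp_pos: [0.3048, 0.5223, 0.2216]
eef_rot: [-107.3, 90.0, 68.8]
contact_force: [-0.8, 0.7, 0.5]
gripper_width: 0.0882
```

```bash
python3 -c "
from h import *
need([.5997,.2122,.1],Rdown(flip=1))"
```

```text
t 1.5 tcp [0.3048 0.5223 0.2216] F [-0.82  0.71  0.53] w 0.0882 j [ 78.2  14.9 -10.6   0.  -64.5   7.9]
shift [ 0.81   1.93  -2.101] turn [ 0.003 -0.     0.   ]
```

Request:
{"method": "send_rows", "body": {
  "plan": [
    [[0.04,0.19,-0.2],[0,0,0]],
    [[0.08,0.38,-0.4],[0,0,0]],
    [[0.12,0.57,-0.6],[0,0,0]],
    [[0.16,0.76,-0.8],[0,0,0]],
    [[0.2,0.95,-1.0],[0,0,0]]
  ]
}}

```text
time_s: 2.0
tcp_pos: [0.4458, 0.3688, 0.1917]
eef_rot: [-118.0, 89.9, 58.1]
contact_force: [1.0, 1.1, -0.1]
gripper_width: 0.0877
```

Request:
{"method": "send_rows", "body": {
  "plan": [
    [[0.06,0.19,-0.2],[0,0,0]],
    [[0.12,0.38,-0.4],[0,0,0]],
    [[0.18,0.57,-0.6],[0,0,0]],
    [[0.24,0.76,-0.8],[0,0,0]],
    [[0.3,0.95,-1.0],[0,0,0]]
  ]
}}

```text
time_s: 2.5
tcp_pos: [0.587, 0.2152, 0.1465]
eef_rot: [-128.4, 89.9, 47.8]
contact_force: [0.3, -0.3, -0.2]
gripper_width: 0.0875
```

```bash
python3 -c "
from h import *
need([.5997,.2122,.055],Rdown(flip=1))"
```

```text
t 2.5 tcp [0.587  0.2152 0.1465] F [ 0.29 -0.31 -0.23] w 0.0875 j [ 38.   20.3 -13.4  -0.  -56.2  48.2]
shift [ 0.61   0.015 -0.085] turn [ 0.004 -0.001  0.001]
```

Request:
{"method": "send_rows", "body": {
  "plan": [
    [[0.12,0.015,-0.085],[0,0,0]],
    [[0.24,0.015,-0.085],[0,0,0]],
    [[0.36,0.015,-0.085],[0,0,0]],
    [[0.5,0.015,-0.085],[0,0,0]],
    [[0.61,0.015,-0.085],[0,0,0]]
  ]
}}

```text
time_s: 3.0
tcp_pos: [0.5995, 0.212, 0.0538]
eef_rot: [-114.7, 90.0, 61.4]
contact_force: [-0.4, -0.3, 0.4]
gripper_width: 0.0877
```

Run:
```python
from h import *
need([.5997,.2122,.0365],Rdown(flip=1))
p=r.capture('side'); x=cv2.resize(p['color'][110:260,130:330],None,fx=3,fy=3,interpolation=2); cv2.imwrite('pics/s1.png',x[:,:,::-1])
```

```text
t 3.0 tcp [0.5995 0.212  0.0538] F [-0.37 -0.33  0.38] w 0.0877 j [ 37.   27.  -17.1  -0.  -45.9  49.1]
shift [ 0.115 -0.002 -0.001] turn [ 0.003 -0.     0.001]
```

View pics/s1.png

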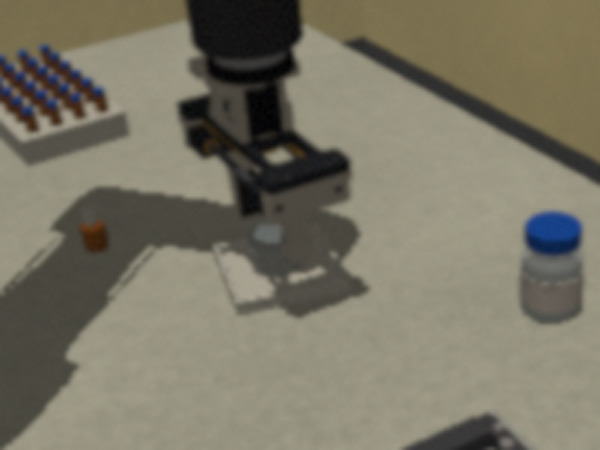

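The open fingers straddle the cell, at crop (267,233), and clear the tray. I'll go down the last 17 mm, with the tips still above the rim, and close.

Request:
{"method": "send_rows", "body": {
  "plan": [
    [[0.03,0,0],[0,0,0]],
    [[0.06,0,0],[0,0,0]],
    [[0.09,0,0],[0,0,0]],
    [[0.115,0,0],[0,0,0]],
    [[0.115,0,0],[0,0,0]]
  ]
}}

```text
time_s: 3.55
tcp_pos: [0.598, 0.2112, 0.0337]
eef_rot: [22.3, 89.8, -161.6]
contact_force: [-0.1, -0.2, -0.1]
gripper_width: 0.0876
```

Request:
{"method": "send_rows", "body": {
  "plan": [
    [[0,0,0],[0,0,0]],
    [[0,0,0],[0,0,0]],
    [[0,0,0],[0,0,0]],
    [[0,0,0],[0,0,0]],
    [[0,0,0],[0,0,0]]
  ],
  "jaw": -0.2,
  "force": 20
}}

```text
time_s: 4.05
tcp_pos: [0.598, 0.2113, 0.0338]
eef_rot: [21.7, 89.8, -162.2]
contact_force: [-0.9, -0.5, 1.1]
gripper_width: 0.0533
```

```bash
python3 -c "
from h import *
need([.4638,-.1538,.08],Rdown(flip=1))"
```

```text
t 4.05 tcp [0.598  0.2113 0.0338] F [-0.9  -0.47  1.11] w 0.0533 j [ 37.   28.3 -18.   -0.1 -43.9  49.1]
shift [-0.303  2.489  0.729] turn [ 0.002  0.004 -0.001]
```

Request:
{"method": "send_rows", "body": {
  "plan": [
    [[0,0,0],[0,0,0]],
    [[0,0,0],[0,0,0]],
    [[0,0,0],[0,0,0]],
    [[0,0,0],[0,0,0]],
    [[0,0,0],[0,0,0]]
  ]
}}

```text
time_s: 4.55
tcp_pos: [0.598, 0.2112, 0.0339]
eef_rot: [21.8, 89.8, -162.1]
contact_force: [-0.4, -0.7, 0.7]
gripper_width: 0.0476
```

Request:
{"method": "send_rows", "body": {
  "plan": [
    [[-0.04,0,0],[0,0,0]],
    [[-0.1,0,0],[0,0,0]],
    [[-0.2,0,0],[0,0,0]],
    [[-0.3,0,0],[0,0,0]],
    [[-0.4,0,0],[0,0,0]]
  ]
}}

```text
time_s: 5.05
tcp_pos: [0.5983, 0.2114, 0.0953]
eef_rot: [19.2, 89.9, -164.7]
contact_force: [-0.5, -0.5, -0.1]
gripper_width: 0.0475
```

```bash
python3 -c "
from h import *
need([.4638,-.1538,.08],Rdown(flip=1))
p=r.capture('side'); x=cv2.resize(p['color'][110:260,130:330],None,fx=3,fy=3,interpolation=2); cv2.imwrite('pics/s2.png',x[:,:,::-1])
"
```

```text
t 5.05 tcp [0.5983 0.2114 0.0953] F [-0.53 -0.46 -0.08] w 0.0475 j [ 37.   24.2 -15.   -0.1 -50.9  49.1]
shift [0.105 2.49  0.729] turn [ 0.003  0.003 -0.001]
```

View pics/s2.png

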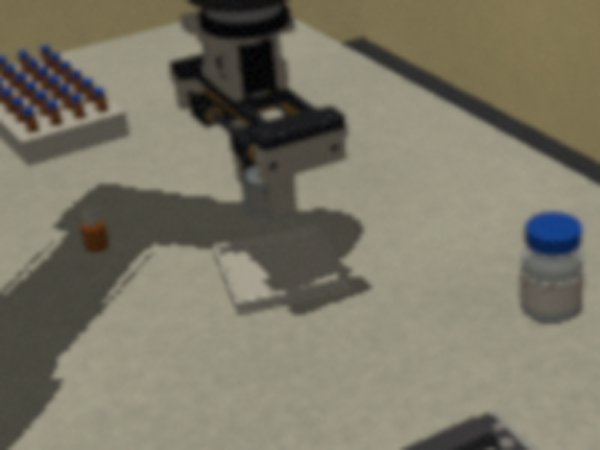

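The cell is off the tray, held between the fingers at crop (255,185), width 47.5 mm. Now carry it to the load point.

Request:
{"method": "send_rows", "body": {
  "plan": [
    [[0,0.13,0.04],[0,0,0]],
    [[0,0.3,0.09],[0,0,0]],
    [[0,0.48,0.14],[0,0,0]],
    [[0,0.66,0.19],[0,0,0]],
    [[0,0.84,0.245],[0,0,0]]
  ]
}}

```text
time_s: 5.6
tcp_pos: [0.5537, 0.0873, 0.098]
eef_rot: [-130.1, 89.9, 46.0]
contact_force: [0.2, 0.0, -0.6]
gripper_width: 0.0472
```

Request:
{"method": "send_rows", "body": {
  "plan": [
    [[0,0.17,0.05],[0,0,0]],
    [[0,0.34,0.1],[0,0,0]],
    [[0,0.51,0.15],[0,0,0]],
    [[0,0.68,0.2],[0,0,0]],
    [[0,0.84,0.245],[0,0,0]]
  ]
}}

```text
time_s: 6.1
tcp_pos: [0.5074, -0.0374, 0.0979]
eef_rot: [-127.4, 89.9, 48.7]
contact_force: [1.4, -0.3, -1.2]
gripper_width: 0.0475
```

```bash
python3 -c "
from h import *
need([.4638,-.1538,.08],Rdown(flip=1))"
```

```text
t 6.1 tcp [ 0.5074 -0.0374  0.0979] F [ 1.35 -0.26 -1.22] w 0.0475 j [ 17.9  13.6 -31.1  -0.1 -45.2  68.3]
shift [0.118 0.794 0.238] turn [ 0.003 -0.001  0.002]
```

Request:
{"method": "send_rows", "body": {
  "plan": [
    [[0.02,0.17,0.05],[0,0,0]],
    [[0.05,0.35,0.1],[0,0,0]],
    [[0.08,0.55,0.16],[0,0,0]],
    [[0.1,0.72,0.215],[0,0,0]],
    [[0.118,0.794,0.238],[0,0,0]]
  ]
}}

```text
time_s: 6.6
tcp_pos: [0.462, -0.1556, 0.0799]
eef_rot: [-104.2, 89.9, 71.9]
contact_force: [0.6, 0.7, -1.5]
gripper_width: 0.0476
```

Run:
```python
from h import *
need([.4638,-.1538,.0435],Rdown(flip=1))
p=r.capture('side'); x=cv2.resize(p['color'][170:410,130:430],None,fx=2.5,fy=2.5,interpolation=2); cv2.imwrite('pics/s3.png',x[:,:,::-1])
```

```text
t 6.6 tcp [ 0.462  -0.1556  0.0799] F [ 0.57  0.67 -1.53] w 0.0476 j [  4.5  13.3 -34.8  -0.1 -41.9  81.6]
shift [ 0.242 -0.012 -0.011] turn [ 0.    -0.     0.002]
```

View pics/s3.png

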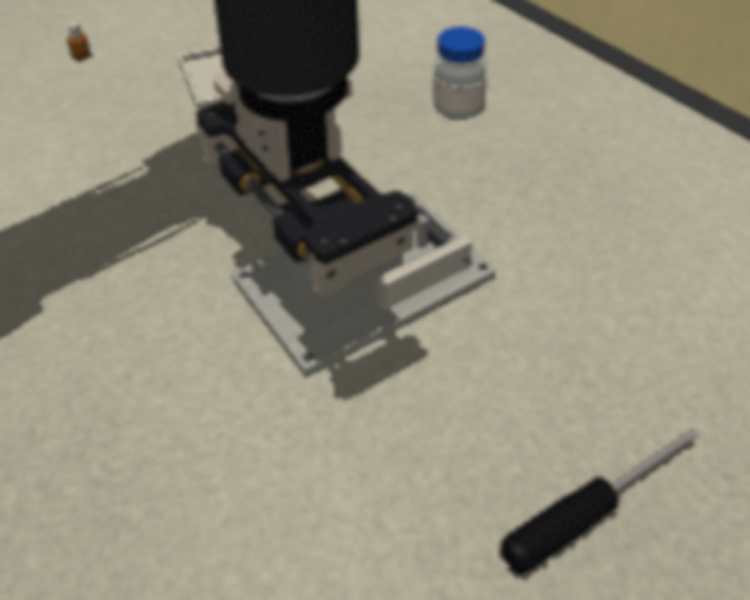

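Request:
{"method": "send_rows", "body": {
  "plan": [
    [[0.06,-0.012,-0.011],[0,0,0]],
    [[0.12,-0.012,-0.011],[0,0,0]],
    [[0.17,-0.012,-0.011],[0,0,0]],
    [[0.21,-0.012,-0.011],[0,0,0]],
    [[0.235,-0.012,-0.011],[0,0,0]]
  ]
}}

```text
time_s: 7.15
tcp_pos: [0.4633, -0.1537, 0.0433]
eef_rot: [-35.5, 89.9, 140.6]
contact_force: [0.6, -0.5, -1.1]
gripper_width: 0.0474
```

Request:
{"method": "send_rows", "body": {
  "plan": [
    [[0,0,0],[0,0,0]],
    [[0,0,0],[0,0,0]],
    [[0,0,0],[0,0,0]],
    [[0,0,0],[0,0,0]],
    [[0,0,0],[0,0,0]]
  ]
}}

```text
time_s: 7.65
tcp_pos: [0.4635, -0.1537, 0.0436]
eef_rot: [-54.6, 89.9, 121.4]
contact_force: [0.5, 0.6, -1.4]
gripper_width: 0.0477
```

Run:
```python
from h import *
need([.4638,-.1538,.0420],Rdown(flip=1))
```

```text
t 7.65 tcp [ 0.4635 -0.1537  0.0436] F [ 0.51  0.56 -1.45] w 0.0477 j [  4.7  16.7 -36.6  -0.1 -36.7  81.4]
shift [ 0.01   0.    -0.002] turn [0.001 0.001 0.001]
```

Request:
{"method": "send_rows", "body": {
  "plan": [
    [[0.005,0,0],[0,0,0]],
    [[0.008,0,0],[0,0,0]],
    [[0.011,0,0],[0,0,0]],
    [[0.011,0,0],[0,0,0]],
    [[0.011,0,0],[0,0,0]]
  ]
}}

```text
time_s: 8.15
tcp_pos: [0.4634, -0.1537, 0.0419]
eef_rot: [-48.2, 89.9, 127.8]
contact_force: [0.6, -0.1, -0.5]
gripper_width: 0.0477
```

The z force rose by about 0.9 N, which is the cell's weight, so the cell is on the plate. Release.

Request:
{"method": "send_rows", "body": {
  "plan": [
    [[0,0,0],[0,0,0]],
    [[0,0,0],[0,0,0]],
    [[0,0,0],[0,0,0]],
    [[0,0,0],[0,0,0]],
    [[0,0,0],[0,0,0]]
  ],
  "jaw": 0.8
}}

```text
time_s: 8.65
tcp_pos: [0.4635, -0.1537, 0.0419]
eef_rot: [-50.6, 89.9, 125.5]
contact_force: [0.7, -0.5, -0.0]
gripper_width: 0.0772
```

Request:
{"method": "send_rows", "body": {
  "plan": [
    [[0,0,0],[0,0,0]],
    [[0,0,0],[0,0,0]],
    [[0,0,0],[0,0,0]],
    [[0,0,0],[0,0,0]],
    [[0,0,0],[0,0,0]]
  ]
}}

```text
time_s: 9.15
tcp_pos: [0.4635, -0.1537, 0.0419]
eef_rot: [-52.7, 89.9, 123.3]
contact_force: [0.1, -0.2, 0.0]
gripper_width: 0.079
```

Run:
```python
from h import *
need([.4638,-.1538,.1500],Rdown(flip=1))
```

```text
t 9.15 tcp [ 0.4635 -0.1537  0.0419] F [ 0.07 -0.23  0.02] w 0.079 j [  4.7  16.9 -36.7  -0.1 -36.4  81.4]
shift [-0.721 -0.    -0.002] turn [0.001 0.001 0.001]
```

```bash
cat >> h.py <<'E'
O=np.array([.5514,-.1619])
def N2W(x,y,z):
    c,s=np.cos(np.radians(YAW)),np.sin(np.radians(YAW)); return [O[0]+c*x-s*y,O[1]+s*x+c*y,z]
def W2N(p):
    c,s=np.cos(np.radians(YAW)),np.sin(np.radians(YAW)); d=np.array(p)[:2]-O; return np.array([c*d[0]+s*d[1],-s*d[0]+c*d[1]])
E
python3 -c "
from h import *
need(N2W(-.132,.002,.0445),Rdown(tilt=5,flip=1))"
```

```text
t 9.15 tcp [ 0.4635 -0.1537  0.0419] F [ 0.07 -0.23  0.02] w 0.079 j [  4.7  16.9 -36.7  -0.1 -36.4  81.4]
shift [-0.017 -0.     0.291] turn [0.001 0.112 0.002]
```

Request:
{"method": "send_rows", "body": {
  "plan": [
    [[-0.01,0,0.04],[0,0,0]],
    [[-0.017,0,0.11],[0,0.0,0]],
    [[-0.017,0,0.18],[0,0.04,0]],
    [[-0.017,0,0.24],[0,0.08,0]],
    [[-0.017,0,0.291],[0,0.112,0]]
  ]
}}

```text
time_s: 9.65
tcp_pos: [0.4182, -0.1507, 0.0445]
eef_rot: [-179.1, 85.0, -3.1]
contact_force: [0.4, -1.2, 0.0]
gripper_width: 0.0787
```

Request:
{"method": "send_rows", "body": {
  "plan": [
    [[0,0,0],[0,0,0]],
    [[0,0,0],[0,0,0]],
    [[0,0,0],[0,0,0]],
    [[0,0,0],[0,0,0]],
    [[0,0,0],[0,0,0]]
  ],
  "jaw": -1,
  "force": 20
}}

```text
time_s: 10.15
tcp_pos: [0.4187, -0.1507, 0.0444]
eef_rot: [-179.1, 85.0, -3.1]
contact_force: [-0.2, -0.5, -0.2]
gripper_width: 0.0441
```

Request:
{"method": "send_rows", "body": {
  "plan": [
    [[0,0,0],[0,0,0]],
    [[0,0,0],[0,0,0]],
    [[0,0,0],[0,0,0]],
    [[0,0,0],[0,0,0]],
    [[0,0,0],[0,0,0]]
  ]
}}

```text
time_s: 10.65
tcp_pos: [0.4186, -0.1507, 0.0444]
eef_rot: [-179.1, 85.0, -3.1]
contact_force: [-0.5, -0.1, 0.3]
gripper_width: 0.0042
```

Run:
```python
from h import *
need(N2W(-.132,.002,.0445),Rdown(tilt=5,flip=1))
p=r.capture('side'); x=cv2.resize(p['color'][170:370,170:400],None,fx=3,fy=3,interpolation=2); cv2.imwrite('pics/s4.png',x[:,:,::-1])
for d in r.trace(p,'cell')[:2]:
    q=pts(p,d['mask']); t=q[q[:,2]>.042]; print(d['score'],d['uv'],len(q),len(t))
    if len(t): print(t.min(0),t.max(0),W2N(np.r_[(t.min(0)+t.max(0))/2]))
```

```text
t 10.65 tcp [ 0.4186 -0.1507  0.0444] F [-0.5  -0.13  0.33] w 0.0042 j [  6.5  10.9 -46.6   1.8 -27.6  78. ]
shift [ 0.    -0.001 -0.008] turn [ 0.    -0.     0.002]
0.66 [285.7, 276.7] 2754 118
[ 0.50620213 -0.19986811  0.04201001] [ 0.5936947  -0.1496907   0.04519723] [-0.00054963 -0.01294929]
```

View pics/s4.png

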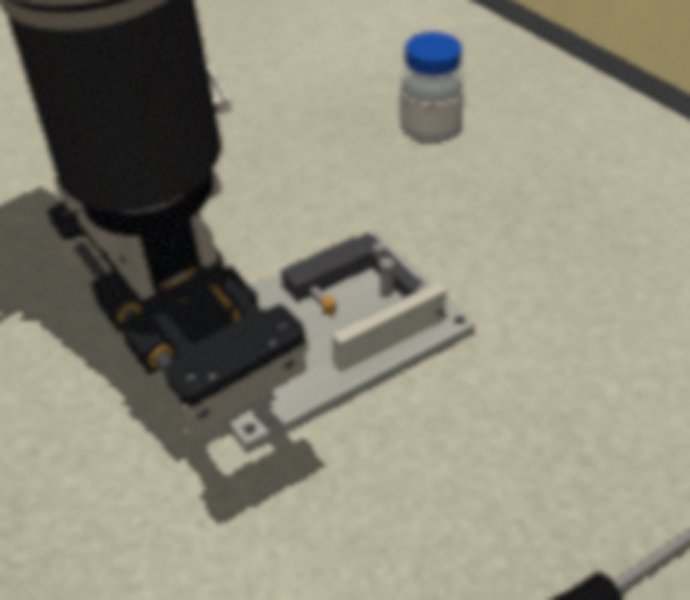

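The gripper hides the cell from this camera, and the fence, nose and pin are clear. I'll check with the top camera.

Run:
```python
from h import *
p=r.capture('top'); x=cv2.resize(p['color'][190:290,270:370],None,fx=5,fy=5,interpolation=2); cv2.imwrite('pics/t5.png',x[:,:,::-1])
for d in r.trace(p,'cell')[:2]:
    q=pts(p,d['mask']); print(d['score'],d['uv'],len(q),np.median(q,0))
q=cloud(p); s=q[(q[:,2]>.041)&(q[:,2]<.052)&(abs(q[:,0]-.47)<.04)&(abs(q[:,1]+.154)<.04)]
print(len(s),s.min(0),s.max(0),s.mean(0))
```

```text
0.46 [318.8, 255.4] 196 [ 0.46892802 -0.15040481  0.04617027]
179 [ 0.4427936 -0.1739427  0.0410925] [ 0.48953057 -0.12691212  0.05181584] [ 0.46776209 -0.15115086  0.04662739]
```

View pics/t5.png

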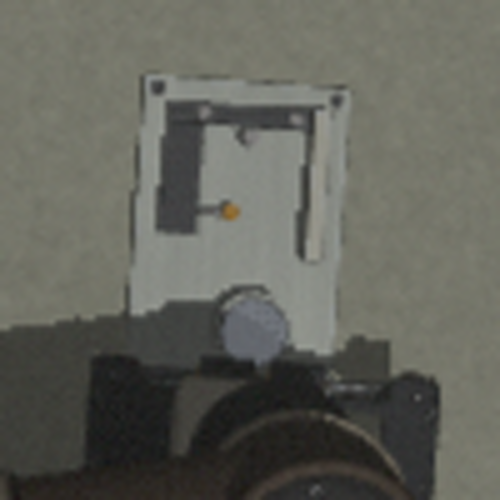

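The cell stands free and upright on the front end, at crop (253,325), about 3–4 mm clear of the fence line. Comparing it with the jaw position shows the top camera reads about 3 mm high in x and y, so I'll correct the nest origin to match. Start pushing.

Request:
{"method": "send_rows", "body": {
  "plan": [
    [[0.0012,0,-0.0133],[0,0,0]],
    [[0.0024,0,-0.0266],[0,0,0]],
    [[0.0036,0,-0.04],[0,0,0]],
    [[0.0048,0,-0.0532],[0,0,0]],
    [[0.006,0,-0.0665],[0,0,0]]
  ]
}}

```text
time_s: 11.35
tcp_pos: [0.4289, -0.1514, 0.0444]
eef_rot: [-179.1, 85.0, -3.1]
contact_force: [-0.1, 0.3, 0.3]
gripper_width: 0.0005
```

Request:
{"method": "send_rows", "body": {
  "plan": [
    [[0.0012,0,-0.0133],[0,0,0]],
    [[0.0024,0,-0.0266],[0,0,0]],
    [[0.0036,0,-0.04],[0,0,0]],
    [[0.0048,0,-0.0532],[0,0,0]],
    [[0.006,0,-0.0665],[0,0,0]]
  ]
}}

```text
time_s: 11.85
tcp_pos: [0.439, -0.1521, 0.0443]
eef_rot: [-179.1, 85.0, -3.1]
contact_force: [-0.8, -0.5, 0.1]
gripper_width: 0.0005
```

```bash
sed -i 's/^O=.*/O=np.array([.5504,-.1631])/' h.py
python3 - <<'E'
from h import *
need(N2W(-.04,.0015,.0445),Rdown(tilt=5,flip=1)); print(W2N(r.get_state()['tcp_pos']))
p=r.capture('top')
q=cloud(p); s=q[(q[:,2]>.041)&(q[:,2]<.052)&(abs(q[:,0]-.48)<.04)&(abs(q[:,1]+.154)<.04)]
print(len(s),s.min(0),s.max(0),s.mean(0))
E
```

```text
t 11.85 tcp [ 0.439  -0.1521  0.0443] F [-0.8  -0.47  0.13] w 0.0005 j [  5.9  12.5 -44.1   1.7 -28.4  78.7]
shift [ 0.041  0.011 -0.478] turn [ 0.    -0.     0.002]
[-0.11192003  0.00318279]
129 [ 0.46317994 -0.18888538  0.04101874] [ 0.51884202 -0.12959654  0.05182667] [ 0.48532662 -0.15485875  0.04642451]
```

Request:
{"method": "send_rows", "body": {
  "plan": [
    [[0.0012,0,-0.0133],[0,0,0]],
    [[0.0024,0,-0.0266],[0,0,0]],
    [[0.0036,0,-0.04],[0,0,0]],
    [[0.0048,0.001,-0.0532],[0,0,0]],
    [[0.006,0.0015,-0.0665],[0,0,0]]
  ]
}}

```text
time_s: 12.4
tcp_pos: [0.4496, -0.153, 0.0444]
eef_rot: [-179.2, 85.0, -3.1]
contact_force: [-0.4, 0.1, -1.1]
gripper_width: 0.0005
```

Request:
{"method": "send_rows", "body": {
  "plan": [
    [[0.0012,0,-0.0133],[0,0,0]],
    [[0.0024,0,-0.0266],[0,0,0]],
    [[0.0036,0,-0.04],[0,0,0]],
    [[0.0048,0.001,-0.0532],[0,0,0]],
    [[0.006,0.0015,-0.0665],[0,0,0]]
  ]
}}

```text
time_s: 12.9
tcp_pos: [0.4597, -0.154, 0.0443]
eef_rot: [-179.2, 85.0, -3.1]
contact_force: [-0.7, -0.4, 0.3]
gripper_width: 0.0006
```

Request:
{"method": "send_rows", "body": {
  "plan": [
    [[0.0012,0,-0.0133],[0,0,0]],
    [[0.0024,0,-0.0266],[0,0,0]],
    [[0.0036,0,-0.04],[0,0,0]],
    [[0.0048,0.001,-0.0532],[0,0,0]],
    [[0.006,0.0015,-0.0665],[0,0,0]]
  ]
}}

```text
time_s: 13.4
tcp_pos: [0.4698, -0.1549, 0.0443]
eef_rot: [-179.2, 85.0, -3.1]
contact_force: [-0.5, -0.4, 0.1]
gripper_width: 0.0001
```

Run:
```python
from h import *
need(N2W(-.04,.0015,.0445),Rdown(tilt=5,flip=1)); print(W2N(r.get_state()['tcp_pos']))
p=r.capture('top'); x=cv2.resize(p['color'][190:290,270:370],None,fx=5,fy=5,interpolation=2); cv2.imwrite('pics/t6.png',x[:,:,::-1])
```

```text
t 13.4 tcp [ 0.4698 -0.1549  0.0443] F [-0.51 -0.36  0.11] w 0.0001 j [  5.1  14.9 -40.4   1.5 -29.8  79.7]
shift [ 0.023  0.007 -0.272] turn [ 0.001 -0.001  0.002]
[-0.08099394  0.00252757]
```

View pics/t6.png

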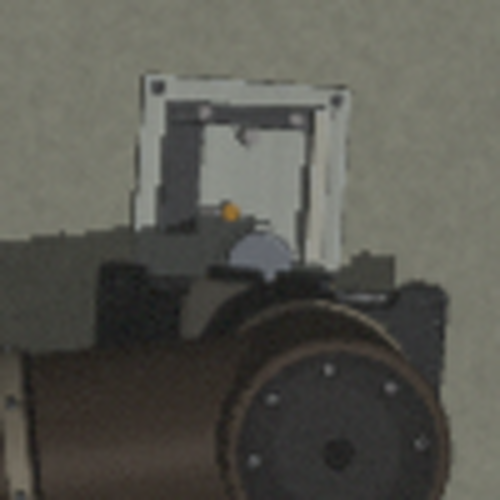

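The cell is sliding upright beside the fence, with its front edge at crop row 228 and the nose at row 211. Now slow to 10 mm/s and read the force each time.

Request:
{"method": "send_rows", "body": {
  "plan": [
    [[0.0006,0,-0.0066],[0,0,0]],
    [[0.0012,0,-0.0133],[0,0,0]],
    [[0.0018,0,-0.02],[0,0,0]],
    [[0.0024,0,-0.0266],[0,0,0]],
    [[0.003,0.0005,-0.0332],[0,0,0]]
  ]
}}

```text
time_s: 13.95
tcp_pos: [0.4752, -0.1553, 0.0443]
eef_rot: [-179.2, 84.9, -3.1]
contact_force: [0.1, 0.2, 0.1]
gripper_width: 0.0005
```

Request:
{"method": "send_rows", "body": {
  "plan": [
    [[0.0006,0,-0.0066],[0,0,0]],
    [[0.0012,0,-0.0133],[0,0,0]],
    [[0.0018,0,-0.02],[0,0,0]],
    [[0.0024,0,-0.0266],[0,0,0]],
    [[0.003,0.0005,-0.0332],[0,0,0]]
  ]
}}

```text
time_s: 14.45
tcp_pos: [0.4784, -0.156, 0.0439]
eef_rot: [-179.4, 85.1, -3.4]
contact_force: [-6.5, -0.7, 4.3]
gripper_width: 0.0004
```

Request:
{"method": "send_rows", "body": {
  "plan": [
    [[0.0006,0,-0.0066],[0,0,0]],
    [[0.0012,0,-0.0133],[0,0,0]],
    [[0.0018,0,-0.02],[0,0,0]],
    [[0.0024,0,-0.0266],[0,0,0]],
    [[0.003,0.0005,-0.0332],[0,0,0]]
  ]
}}

```text
time_s: 14.95
tcp_pos: [0.4822, -0.1567, 0.0436]
eef_rot: [-179.6, 85.3, -3.6]
contact_force: [-6.1, -0.7, 4.6]
gripper_width: 0.0007
```

Request:
{"method": "send_rows", "body": {
  "plan": [
    [[0.0006,0,-0.0066],[0,0,0]],
    [[0.0012,0,-0.0133],[0,0,0]],
    [[0.0018,0,-0.02],[0,0,0]],
    [[0.0024,0,-0.0266],[0,0,0]],
    [[0.003,0.0005,-0.0332],[0,0,0]]
  ]
}}

```text
time_s: 15.45
tcp_pos: [0.4866, -0.1573, 0.0434]
eef_rot: [-179.7, 85.3, -3.7]
contact_force: [-4.0, -2.2, 2.5]
gripper_width: 0.0006
```

The hump shows as about 6.5 N and is now falling. The tool sagged about 1 mm, so I'll trim its height slightly and carry on.

Request:
{"method": "send_rows", "body": {
  "plan": [
    [[0,0,-0.0066],[0,0,0]],
    [[-0.001,0,-0.0133],[0,0,0]],
    [[-0.001,0,-0.02],[0,0,0]],
    [[-0.001,0,-0.0266],[0,0,0]],
    [[-0.001,0,-0.0332],[0,0,0]]
  ]
}}

```text
time_s: 15.95
tcp_pos: [0.4918, -0.1577, 0.044]
eef_rot: [-179.7, 85.3, -3.7]
contact_force: [-3.3, -1.5, 0.9]
gripper_width: 0.0004
```

Request:
{"method": "send_rows", "body": {
  "plan": [
    [[0,0,-0.0066],[0,0,0]],
    [[-0.001,0,-0.0133],[0,0,0]],
    [[-0.001,0,-0.02],[0,0,0]],
    [[-0.001,0,-0.0266],[0,0,0]],
    [[-0.001,0,-0.0332],[0,0,0]]
  ]
}}

```text
time_s: 16.45
tcp_pos: [0.4969, -0.158, 0.0446]
eef_rot: [-179.7, 85.3, -3.7]
contact_force: [-2.8, -1.2, -0.2]
gripper_width: 0.0007
```

Run:
```python
from h import *
need(N2W(-.04,.0015,.0445),Rdown(tilt=5,flip=1)); print(W2N(r.get_state()['tcp_pos']))
```

```text
t 16.45 tcp [ 0.4969 -0.158   0.0446] F [-2.84 -1.22 -0.22] w 0.0007 j [  4.4  17.1 -36.7   1.3 -31.6  80.5]
shift [ 0.008 -0.001 -0.091] turn [-0.001  0.007  0.001]
[-0.05373439  0.00137681]
```

Request:
{"method": "send_rows", "body": {
  "plan": [
    [[0.0006,0,-0.0066],[0,0,0]],
    [[0.0012,0,-0.0133],[0,0,0]],
    [[0.0018,0,-0.02],[0,0,0]],
    [[0.0024,0,-0.0266],[0,0,0]],
    [[0.0027,0,-0.0332],[0,0,0]]
  ]
}}

```text
time_s: 16.95
tcp_pos: [0.5022, -0.1583, 0.0446]
eef_rot: [-179.7, 85.3, -3.7]
contact_force: [-1.8, -0.6, 0.2]
gripper_width: 0.0004
```

Request:
{"method": "send_rows", "body": {
  "plan": [
    [[0.0006,0,-0.0066],[0,0,0]],
    [[0.0012,0,-0.0133],[0,0,0]],
    [[0.0018,0,-0.02],[0,0,0]],
    [[0.0024,0,-0.0266],[0,0,0]],
    [[0.0027,0,-0.0332],[0,0,0]]
  ]
}}

```text
time_s: 17.45
tcp_pos: [0.5074, -0.1587, 0.0447]
eef_rot: [-179.7, 85.3, -3.7]
contact_force: [-1.0, -1.0, -0.3]
gripper_width: 0.0005
```

Request:
{"method": "send_rows", "body": {
  "plan": [
    [[0.0004,0,-0.004],[0,0,0]],
    [[0.0008,0,-0.008],[0,0,0]],
    [[0.001,0,-0.012],[0,0,0]],
    [[0.0014,0,-0.016],[0,0,0]],
    [[0.0018,0,-0.02],[0,0,0]]
  ]
}}

```text
time_s: 17.95
tcp_pos: [0.5106, -0.1588, 0.0447]
eef_rot: [-179.6, 85.3, -3.6]
contact_force: [-1.0, -0.6, -0.4]
gripper_width: 0.0005
```

Run:
```python
from h import *
need(N2W(-.04,.0015,.0445),Rdown(tilt=5,flip=1)); print(W2N(r.get_state()['tcp_pos']))
```

```text
t 17.95 tcp [ 0.5106 -0.1588  0.0447] F [-0.97 -0.65 -0.4 ] w 0.0005 j [  4.2  18.1 -35.    1.2 -32.2  80.8]
shift [ 0.001 -0.    -0.   ] turn [-0.     0.006  0.001]
[-0.04004136  0.00147776]
```

Request:
{"method": "send_rows", "body": {
  "plan": [
    [[0.0002,0,-0.0027],[0,0,0]],
    [[0.0004,0,-0.0053],[0,0,0]],
    [[0.0006,0,-0.008],[0,0,0]],
    [[0.0009,0,-0.0107],[0,0,0]],
    [[0.0012,0,-0.0133],[0,0,0]]
  ]
}}

```text
time_s: 18.45
tcp_pos: [0.5127, -0.1589, 0.0447]
eef_rot: [-179.6, 85.2, -3.6]
contact_force: [0.7, -0.5, 0.7]
gripper_width: 0.0003
```

Request:
{"method": "send_rows", "body": {
  "plan": [
    [[0.0002,0,-0.0027],[0,0,0]],
    [[0.0004,0,-0.0053],[0,0,0]],
    [[0.0006,0,-0.008],[0,0,0]],
    [[0.0009,0,-0.0107],[0,0,0]],
    [[0.0012,0,-0.0133],[0,0,0]]
  ]
}}

```text
time_s: 18.95
tcp_pos: [0.5148, -0.1591, 0.0447]
eef_rot: [-179.6, 85.2, -3.6]
contact_force: [0.6, 1.1, -0.0]
gripper_width: 0.0006
```

Request:
{"method": "send_rows", "body": {
  "plan": [
    [[0.0002,0,-0.0027],[0,0,0]],
    [[0.0004,0,-0.0053],[0,0,0]],
    [[0.0006,0,-0.008],[0,0,0]],
    [[0.0009,0,-0.0107],[0,0,0]],
    [[0.0012,0,-0.0133],[0,0,0]]
  ]
}}

```text
time_s: 19.45
tcp_pos: [0.5168, -0.1592, 0.0447]
eef_rot: [-179.6, 85.2, -3.6]
contact_force: [0.1, -0.2, -0.2]
gripper_width: 0.0007
```

Request:
{"method": "send_rows", "body": {
  "plan": [
    [[0.0002,0,-0.0027],[0,0,0]],
    [[0.0004,0,-0.0053],[0,0,0]],
    [[0.0006,0,-0.008],[0,0,0]],
    [[0.0009,0,-0.0107],[0,0,0]],
    [[0.0012,0,-0.0133],[0,0,0]]
  ]
}}

```text
time_s: 19.95
tcp_pos: [0.5185, -0.1594, 0.0446]
eef_rot: [-179.6, 85.3, -3.6]
contact_force: [-0.6, -0.8, 0.5]
gripper_width: 0.0004
```

Request:
{"method": "send_rows", "body": {
  "plan": [
    [[0.0002,0,-0.002],[0,0,0]],
    [[0.0004,0,-0.004],[0,0,0]],
    [[0.0006,0,-0.006],[0,0,0]],
    [[0.0008,0,-0.008],[0,0,0]],
    [[0.0009,0,-0.01],[0,0,0]]
  ]
}}

```text
time_s: 20.45
tcp_pos: [0.5189, -0.1595, 0.0443]
eef_rot: [-179.7, 85.4, -3.7]
contact_force: [-5.8, 1.4, 2.9]
gripper_width: 0.0001
```

The pusher has met a hard stop at TCP x 0.519: 5.8 N for about 1.1 mm of deflection. Now raise the push gradually.

Request:
{"method": "send_rows", "body": {
  "plan": [
    [[0,0,-0.007],[0,0,0]],
    [[0,0,-0.009],[0,0,0]],
    [[0,0,-0.011],[0,0,0]],
    [[0,0,-0.012],[0,0,0]],
    [[0,0,-0.012],[0,0,0]]
  ]
}}

```text
time_s: 20.95
tcp_pos: [0.5191, -0.1596, 0.0441]
eef_rot: [-179.7, 85.6, -3.8]
contact_force: [-7.2, 2.6, 5.0]
gripper_width: 0.0005
```

Request:
{"method": "send_rows", "body": {
  "plan": [
    [[0,0,-0.013],[0,0,0]],
    [[-0.001,0,-0.015],[0,0,0]],
    [[-0.001,0,-0.017],[0,0,0]],
    [[-0.001,0,-0.018],[0,0,0]],
    [[-0.001,0,-0.018],[0,0,0]]
  ]
}}

```text
time_s: 21.45
tcp_pos: [0.5192, -0.1599, 0.0438]
eef_rot: [-179.8, 85.8, -3.9]
contact_force: [-9.2, 2.3, 6.0]
gripper_width: 0.0005
```

Request:
{"method": "send_rows", "body": {
  "plan": [
    [[0,0,-0.018],[0,0,0]],
    [[-0.001,0,-0.02],[0,0,0]],
    [[-0.001,0,-0.022],[0,0,0]],
    [[-0.001,0,-0.023],[0,0,0]],
    [[-0.001,0,-0.023],[0,0,0]]
  ]
}}

```text
time_s: 21.95
tcp_pos: [0.5193, -0.1601, 0.0435]
eef_rot: [-179.8, 86.1, -4.0]
contact_force: [-10.4, 3.2, 6.9]
gripper_width: 0.0005
```

Run:
```python
from h import *
need(N2W(-.04,.0015,.0445),Rdown(tilt=5,flip=1)); s=r.get_state(); print(W2N(s['tcp_pos']),s['joint_torque'].round(2),s['moment'].round(3))
p=r.capture('side'); x=cv2.resize(p['color'][170:370,170:400],None,fx=3,fy=3,interpolation=2); cv2.imwrite('pics/s7.png',x[:,:,::-1])
print(r.get_state()['contact_force'])
```

```text
t 21.95 tcp [ 0.5193 -0.1601  0.0435] F [-10.42   3.23   6.93] w 0.0005 j [  3.9  19.2 -33.2   1.  -33.8  81.2]
shift [-0.011 -0.004  0.058] turn [-0.004  0.025 -0.   ]
[-0.03124437  0.00081445] [ 4.000e-02 -4.441e+01  2.480e+01  6.020e+00  3.890e+00 -1.000e-02] [1.15  3.942 0.101]
[-10.39829087   4.02657068   6.5943224 ]
```

View pics/s7.png

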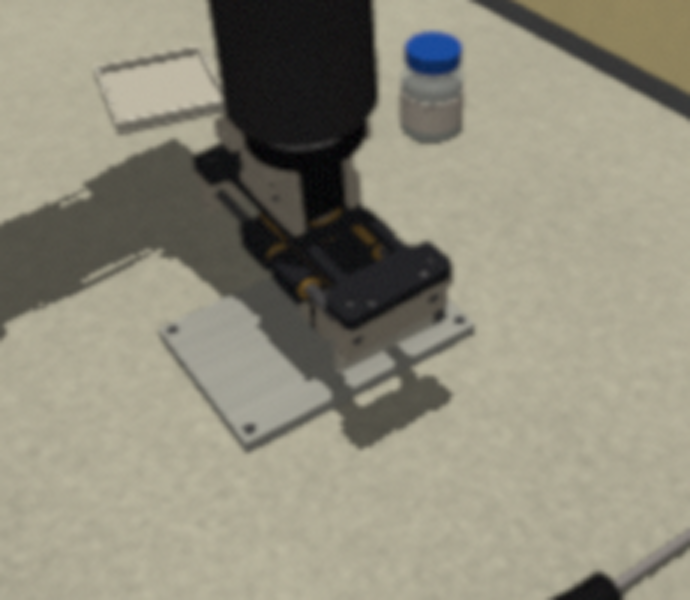

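The push reads 10.9 N horizontally. The vertical force is a steady 0.66 of it, here and at the hump, so it is pad friction and not a collision. The image shows the gripper over the nest and the jar undisturbed. Raise the push to about 12–13 N and hold.

Request:
{"method": "send_rows", "body": {
  "plan": [
    [[0,0,-0.023],[0,0,0]],
    [[0,0,-0.025],[0,0,0]],
    [[0,0,-0.027],[0,0,0]],
    [[0,0,-0.028],[0,0,0]],
    [[0,0,-0.028],[0,0,0]]
  ]
}}

```text
time_s: 22.5
tcp_pos: [0.5194, -0.1604, 0.0429]
eef_rot: [-180.0, 86.5, -4.2]
contact_force: [-13.2, 4.1, 10.5]
gripper_width: 0.0004
```

Request:
{"method": "send_rows", "body": {
  "plan": [
    [[0,0,-0.028],[0,0,0]],
    [[0,0,-0.028],[0,0,0]],
    [[0,0,-0.028],[0,0,0]],
    [[0,0,-0.028],[0,0,0]],
    [[0,0,-0.028],[0,0,0]]
  ]
}}

```text
time_s: 23.0
tcp_pos: [0.5195, -0.1607, 0.0423]
eef_rot: [179.8, 86.9, -4.4]
contact_force: [-12.9, 5.1, 10.0]
gripper_width: 0.0004
```

The hold was about 13.9 N horizontal for over half a second, with no advance. Back off gently.

Request:
{"method": "send_rows", "body": {
  "plan": [
    [[0,0,-0.014],[0,0,0]],
    [[0,0,0],[0,0,0]],
    [[0,0,0.01],[0,0,0]],
    [[0,0,0.03],[0,0,0]],
    [[0,0,0.06],[0,0,0]]
  ]
}}

```text
time_s: 23.5
tcp_pos: [0.5111, -0.16, 0.042]
eef_rot: [179.9, 86.9, -4.4]
contact_force: [0.4, -0.8, 0.4]
gripper_width: 0.0006
```

Run:
```python
from h import *
need(N2W(-.12,.0015,.06),Rdown(tilt=0,flip=1)); s=r.get_state(); print(W2N(s['tcp_pos']))
```

```text
t 23.5 tcp [ 0.5111 -0.16    0.042 ] F [ 0.4  -0.78  0.39] w 0.0006 j [  3.9  19.  -33.6   0.8 -34.2  81.1]
shift [-0.149 -0.005  0.53 ] turn [-0.006 -0.07  -0.   ]
[-0.03938755  0.00034023]
```

Request:
{"method": "send_rows", "body": {
  "plan": [
    [[0,0,0.08],[0,0,0]],
    [[-0.02,0,0.18],[0,0,0]],
    [[-0.06,0,0.3],[0,0,0]],
    [[-0.1,0,0.42],[0,0,0]],
    [[-0.15,0,0.53],[0,0,0]]
  ]
}}

```text
time_s: 24.0
tcp_pos: [0.4289, -0.154, 0.0601]
eef_rot: [179.9, 86.9, -4.4]
contact_force: [0.2, -0.4, 0.4]
gripper_width: 0.0007
```

Run:
```python
from h import *
s=r.get_state(); print(s['time_s'],s['tcp_pos'],W2N(s['tcp_pos']),s['contact_force'])
a=r.capture('top'); b=r.capture('side')
x=cv2.resize(a['color'][200:270,280:360],None,fx=5,fy=5,interpolation=2); y=cv2.resize(b['color'][230:310,220:345],(400,256),interpolation=2)
im=np.zeros((max(x.shape[0],256),800,3),np.uint8); im[:x.shape[0],:400]=x; im[:256,400:]=y; cv2.imwrite('pics/f8.png',im[:,:,::-1])
for n,p in(('top',a),('side',b)):
    for t in('cell','jar','vial','driver'):
        for d in r.trace(p,t)[:1]:
            q=pts(p,d['mask']); print(n,t,round(d['score'],2),np.round(d['uv']),np.median(q,0).round(4))
    q=cloud(p); l=np.array([W2N(i) for i in q[(abs(q[:,0]-.55)<.06)&(abs(q[:,1]+.163)<.05)]]); z=q[(abs(q[:,0]-.55)<.06)&(abs(q[:,1]+.163)<.05)][:,2]
    k=(z>.0435)&(z<.055)&(abs(l[:,1])<.03)&(l[:,0]<.04); print('celltop',k.sum(),l[k].mean(0).round(4),np.percentile(z[k],[10,50,90]).round(4),l[k].min(0).round(3),l[k].max(0).round(3))
```

```text
24.0 [ 0.42894314 -0.15396867  0.06005514] [-0.12179797  0.00063668] [ 0.21034653 -0.41404017  0.40751996]
top cell 0.69 [313. 236.] [ 0.5332 -0.1384  0.0136]
top jar 0.75 [268. 154.] [0.7534 0.003  0.0838]
top driver 0.77 [406. 249.] [ 0.4928 -0.4095  0.0216]
celltop 209 [0.0044 0.0005] [0.0443 0.0472 0.0509] [-0.039 -0.03 ] [0.035 0.026]
side cell 0.91 [288. 266.] [ 0.5481 -0.1667  0.0464]
side jar 0.91 [308. 197.] [ 0.7434 -0.0156  0.0556]
side vial 0.69 [160. 185.] [0.4777 0.3442 0.0242]
side driver 0.64 [356. 378.] [ 0.4865 -0.4174  0.0217]
celltop 312 [ 0.0012 -0.0023] [0.0452 0.0467 0.0478] [-0.035 -0.03 ] [0.03  0.024]
```

View pics/f8.png

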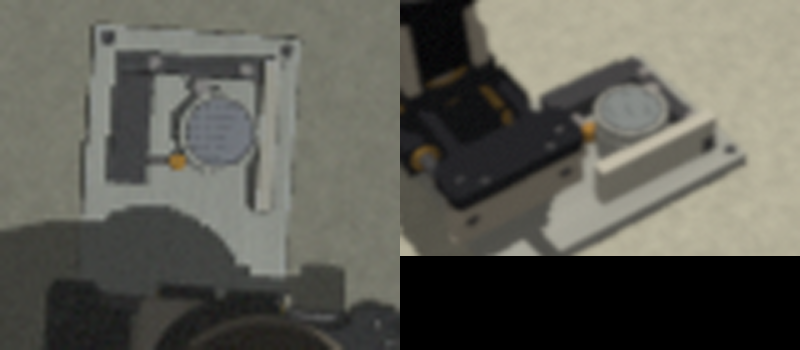

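The cell sits upright at nest x ≈ +1 to +4 mm, touching the fence, pin and nose, and the bystanders haven't moved. One doubt: the downward pad friction during the hold could have taken some of the push off the pin. I'll bed it once more with the tool lifted slightly to cancel that friction.

Run:
```python
from h import *
need(N2W(-.040,.0015,.0445),Rdown(tilt=5,flip=1))
```

```text
t 24.5 tcp [ 0.431  -0.154   0.0599] F [-0.72 -0.1  -0.03] w 0.0006 j [  5.6  11.1 -42.3   1.  -33.5  79.3]
shift [ 0.131 -0.008 -0.525] turn [-0.006  0.042 -0.001]
```

Request:
{"method": "send_rows", "body": {
  "plan": [
    [[0.05,-0.008,-0.1],[-0.006,0.02,0]],
    [[0.09,-0.008,-0.22],[-0.006,0.042,0]],
    [[0.12,-0.008,-0.34],[-0.006,0.042,0]],
    [[0.131,-0.008,-0.45],[-0.006,0.042,0]],
    [[0.131,-0.008,-0.51],[-0.006,0.042,0]]
  ]
}}

```text
time_s: 25.0
tcp_pos: [0.51, -0.1588, 0.0437]
eef_rot: [179.5, 85.0, -4.5]
contact_force: [-0.1, -0.1, -0.2]
gripper_width: 0.0005
```

Request:
{"method": "send_rows", "body": {
  "plan": [
    [[0.0005,0,-0.006],[0,0,0]],
    [[0.001,0,-0.012],[0,0,0]],
    [[0.0016,0,-0.018],[0,0,0]],
    [[0.0022,0,-0.025],[0,0,0]],
    [[0.003,0,-0.032],[0,0,0]]
  ]
}}

```text
time_s: 25.5
tcp_pos: [0.5146, -0.1591, 0.0439]
eef_rot: [179.5, 85.0, -4.5]
contact_force: [0.1, -0.3, 0.5]
gripper_width: 0.0006
```

Run:
```python
from h import *
need(N2W(-.032,.0015,.0445),Rdown(tilt=5,flip=1)); print(W2N(r.get_state()['tcp_pos']))
```

```text
t 25.5 tcp [ 0.5146 -0.1591  0.0439] F [ 0.09 -0.31  0.46] w 0.0006 j [  4.2  18.3 -34.9   1.4 -31.9  80.6]
shift [-0.002  0.    -0.027] turn [-0.     0.    -0.001]
[-0.03598757  0.00151224]
```

Request:
{"method": "send_rows", "body": {
  "plan": [
    [[0.0005,0,-0.006],[0,0,0]],
    [[0.001,0,-0.012],[0,0,0]],
    [[0.001,0,-0.018],[0,0,0]],
    [[0.0005,0,-0.024],[0,0,0]],
    [[0.0,0,-0.03],[0,0,0]]
  ]
}}

```text
time_s: 26.0
tcp_pos: [0.5186, -0.1594, 0.0441]
eef_rot: [179.5, 85.1, -4.5]
contact_force: [-1.8, 0.6, 0.0]
gripper_width: 0.0004
```

Request:
{"method": "send_rows", "body": {
  "plan": [
    [[-0.001,0,-0.006],[0,0,0]],
    [[-0.002,0,-0.01],[0,0,0]],
    [[-0.003,0,-0.014],[0,0,0]],
    [[-0.003,0,-0.016],[0,0,0]],
    [[-0.003,0,-0.016],[0,0,0]]
  ]
}}

```text
time_s: 26.5
tcp_pos: [0.5189, -0.1595, 0.0441]
eef_rot: [179.5, 85.3, -4.6]
contact_force: [-6.3, 2.7, 2.9]
gripper_width: 0.0006
```

Request:
{"method": "send_rows", "body": {
  "plan": [
    [[-0.004,0,-0.016],[0,0,0]],
    [[-0.006,0,-0.02],[0,0,0]],
    [[-0.008,0,-0.024],[0,0,0]],
    [[-0.008,0,-0.028],[0,0,0]],
    [[-0.008,0,-0.028],[0,0,0]]
  ]
}}

```text
time_s: 27.0
tcp_pos: [0.5192, -0.1597, 0.0442]
eef_rot: [179.5, 85.7, -4.7]
contact_force: [-9.6, 4.5, 1.8]
gripper_width: 0.0003
```

Request:
{"method": "send_rows", "body": {
  "plan": [
    [[-0.008,0,-0.028],[0,0,0]],
    [[-0.008,0,-0.031],[0,0,0]],
    [[-0.008,0,-0.034],[0,0,0]],
    [[-0.008,0,-0.034],[0,0,0]],
    [[-0.008,0,-0.034],[0,0,0]]
  ]
}}

```text
time_s: 27.5
tcp_pos: [0.5194, -0.1598, 0.0442]
eef_rot: [179.5, 86.2, -4.7]
contact_force: [-12.0, 5.4, 4.5]
gripper_width: 0.0004
```

Request:
{"method": "send_rows", "body": {
  "plan": [
    [[-0.008,0,-0.034],[0,0,0]],
    [[-0.008,0,-0.034],[0,0,0]],
    [[-0.008,0,-0.034],[0,0,0]],
    [[-0.008,0,-0.034],[0,0,0]],
    [[-0.008,0,-0.034],[0,0,0]]
  ]
}}

```text
time_s: 28.0
tcp_pos: [0.5195, -0.1598, 0.0443]
eef_rot: [179.6, 86.7, -4.7]
contact_force: [-13.1, 6.2, 5.5]
gripper_width: 0.0004
```

The second bedding held 13–14.5 N horizontally with little vertical load. Back off and retreat.

Request:
{"method": "send_rows", "body": {
  "plan": [
    [[0,0,-0.016],[0,0,0]],
    [[0,0,0],[0,0,0]],
    [[0,0,0.01],[0,0,0]],
    [[0,0,0.03],[0,0,0]],
    [[0,0,0.06],[0,0,0]]
  ]
}}

```text
time_s: 28.5
tcp_pos: [0.5112, -0.1591, 0.044]
eef_rot: [179.6, 86.6, -4.7]
contact_force: [-0.2, -0.6, -0.0]
gripper_width: 0.0006
```

Request:
{"method": "send_rows", "body": {
  "plan": [
    [[0,0,0.08],[0,0,0]],
    [[-0.02,0,0.18],[0,0,0]],
    [[-0.06,0,0.3],[0,0,0]],
    [[-0.1,0,0.42],[0,0,0]],
    [[-0.2,0,0.53],[0,0,0]]
  ]
}}

```text
time_s: 29.0
tcp_pos: [0.4279, -0.153, 0.0685]
eef_rot: [179.5, 86.7, -4.8]
contact_force: [-0.5, -0.7, 1.7]
gripper_width: 0.0005
```

Request:
{"method": "send_rows", "body": {
  "plan": [
    [[-0.1,0,0],[0,0,0]],
    [[-0.2,0,0],[0,0,0]],
    [[-0.3,0,0],[0,0,0]],
    [[-0.3,0,0],[0,0,0]],
    [[-0.3,0,0],[0,0,0]]
  ]
}}

```text
time_s: 29.5
tcp_pos: [0.4249, -0.1528, 0.1135]
eef_rot: [179.9, 86.6, -4.4]
contact_force: [0.1, -0.6, 0.1]
gripper_width: 0.0004
```

Run:
```python
from h import *
s=r.get_state(); print(s['time_s'],s['tcp_pos'],s['contact_force'])
a=r.capture('top'); b=r.capture('side')
x=cv2.resize(a['color'][200:270,280:360],None,fx=5,fy=5,interpolation=2); y=cv2.resize(b['color'][230:310,220:345],(400,256),interpolation=2)
im=np.zeros((350,800,3),np.uint8); im[:,:400]=x; im[:256,400:]=y; cv2.imwrite('pics/f9.png',im[:,:,::-1])
for n,p in(('top',a),('side',b)):
    for t in('cell','jar','vial','driver'):
        for d in r.trace(p,t)[:1]:
            q=pts(p,d['mask']); print(n,t,round(d['score'],2),np.round(d['uv']),np.median(q,0).round(4))
```

```text
29.5 [ 0.42487242 -0.15275418  0.11345867] [ 0.12477161 -0.62606749  0.05951808]
top cell 0.61 [323. 226.] [ 0.5539 -0.1591  0.0465]
top jar 0.56 [269. 157.] [0.7539 0.0031 0.0835]
top vial 0.61 [147. 247.] [0.4812 0.3493 0.0311]
top driver 0.75 [405. 254.] [ 0.4824 -0.4064  0.0231]
side cell 0.66 [287. 266.] [ 0.5479 -0.1664  0.0463]
side jar 0.93 [309. 198.] [ 0.7437 -0.0164  0.0552]
side driver 0.88 [356. 374.] [ 0.4853 -0.4174  0.0223]
```

View pics/f9.png

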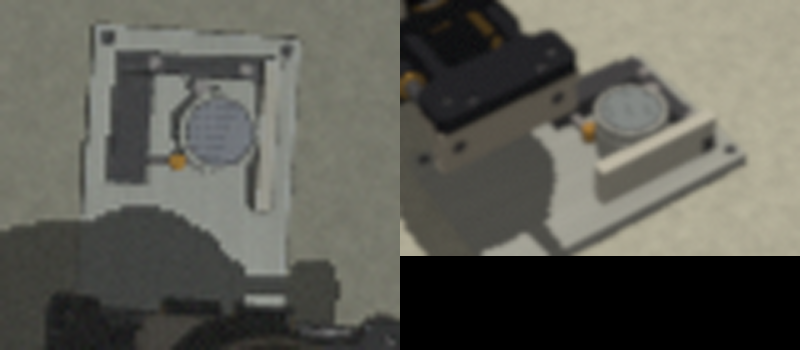

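The cell is upright at crop (218,132), touching the fence, the pin at (213,90) and the nose at (178,162). The gripper is clear, so I'll hand in.

```bash
python3 -c "
from plant import r
print(r.close_job())"
```

```text
the job is handed in; nothing more can be done
None
```

The mirror cell is seated in the nest and the job is handed in, at about 30 s of the 72 s allowed. No verdict was reported.

- **What I did:** I lifted the cell from the tray, stood it on the bare front end of the plate and let go. I then pushed it past the plunger, where the force peaked at about 6.5 N, to a hard stop at the end pin.
- **Bedding:** I bedded it twice and then backed away. The first hold was about 14 N horizontally with about 10 N pressing down from pad friction. I repeated it at about 13–14.5 N with less downward load, to be sure the pin felt enough. Both ran a little over the 12 N asked, but no reading passed 20 N.
- **Final checks:** Both cameras show the cell upright, with its top at about 46 mm, and touching the fence, pin and nose. It sits at about x = +1 to +4 mm in the nest frame. The gripper is clear and the wrist force is near zero. The jar, vial and screwdriver are where they started, within measurement noise.
- **Not confirmed:** The contact forces on the pin, fence and nose can't be measured directly. I infer them from the wrist force and the pictures. The two cameras also disagreed by about 3 mm, so I corrected the nest position using the gripped cell.

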